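# Load the blue setting bar into the sprung length gauge

## Task

Load the blue-sleeved setting bar into the bench length gauge: press one end of the tilted bar against the brass sprung anvil so that it gives way, then tip the other end down inside the fixed stop until the bar lies level and fully home in its bay, held by the spring. Let go of it, and leave the orange bar lying where it is.

Things in the scene. Friction and masses are not known exactly. Their poses are not given: they have to be found in the camera images.
- blue_bar: Blue-sleeved bar, 100 mm long, 0.34-0.59 kg, loose and level on the table. Square steel ends 32 x 32, 18 mm long; between them the round blue sleeve, 28 mm diameter, 64 mm long, to grip. Origin at its middle (16 mm above the table at the start), x along the bar, z up at the start; ends alike. Loaded: middle at gauge x = 0, y = 0, z = 51 mm, x along the gauge's x, either way round.
- orange_bar: Bystander, not to be moved: a bar of the same shape and size with an orange sleeve, same origin and axes.
- gauge: Fixed grey gauge. Origin on the table under the bay's middle; z up, x from brass anvil to aluminium stop. In mm: base x -122..78, y +-50, top z 20; bar supports top z 35, x -48..-30 and 30..48 (fingers fit between), each with guides 37 apart, flaring from z 47 to 60 apart at z 65; stop: face x 50, y +-28, top z 55; anvil face x -42 at rest, y +-18, z 37..79; housing x -116..-82, top z 80.
- anvil (a joint): Travel (m) of the sprung brass anvil plate: 0 at rest, grows as pushed to the gauge's -x, at most 0.025; springs back. Force 1.2 N + 0.3 N per mm. At rest the bay is 92 mm, 8 mm short of the bar (loaded reads 0.008). A bar tilted 10-20 degrees, low end on its support at the anvil, needs about 13 mm for its high end to pass inside the stop.
Not all that is in view belongs to the job. Several things look just like the gauge: the one meant starts farthest from the robot's base. Leave any pink look-alike of the blue_bar alone.

How it is judged:
On the way:
1. the blue bar, tilted at least 5 degrees from level at the bay, presses the anvil back by at least 8 mm (value of joint anvil above 0.008 m and angle between the x axis of blue_bar and the z axis of gauge, either way round below 1.483 rad and horizontal distance between blue_bar and gauge below 0.05 m), for 0.05 s.
At the end, for the whole second after the job is handed in: Blue bar at rest and let go in the bay: its middle within 10 mm of the bay's middle seen from above and within 6 mm of its loaded height, its axis within 0.1 rad of the bay's, the anvil held at least 4 mm back; orange bar within 20 mm of its start (horizontal distance between blue_bar and gauge below 0.01 m and z of blue_bar in the frame of gauge between 0.045 and 0.057 m and angle between the x axis of blue_bar and the x axis of gauge, either way round below 0.1 rad and value of joint anvil above 0.004 m and linear speed of blue_bar below 0.02 m/s and distance of orange_bar from where it was at the start of the episode below 0.02 m); the robot touches nothing.
It fails at once if the orange bar is moved by more than 20 mm (distance of orange_bar from where it was at the start of the episode above 0.02 m).
It also fails if it takes over 38 s, if anything falls off the work surface, if the arm or the gripper's body presses on something with over 40 N, if the wrist force passes 120 N, or if a joint passes its speed limit or range.

## Robot

A 6-joint arm with a two-finger parallel gripper is mounted at the origin on the work surface. World frame = base frame: x ahead of the robot, y to its left, z up, the work surface at z = 0. Lengths are in m, angles in rad, forces in N, time in s.
With the tool pointing down it reaches from about 0.275 to 0.825 m from the base axis. Payload 5.2 kg.
Tool frame: the origin (TCP) lies midway between the tips of the shut fingers; the grasp point (between the pads) lies 19 mm behind it; z points along the fingers, y is the direction in which the jaws open and shut (so a half turn about z gives the same grasp; the last joint's range is limited). The gripper opens to 93 mm and grips with 3 to 60 N. Pads are 15 mm wide; open, the fingers measure 128 mm over their backs; the gripper's body (75 mm by 188 mm) begins 65 mm behind the grasp point.
Start: joints at [-1.419, 0.259, 1.535, -0, 1.348, -0.203], TCP at [0.191, -0.516, 0.219] pointing down, gripper open.
Joint ranges: [-3.14, 3.14], [-0.91, 2.08], [0.19, 2.58], [-1.22, 4.36], [0.22, 2.71], [-3.12, 3.12]. Speed limits (rad/s): [2.57, 2.57, 3.14, 3.14, 3.14, 3.14].

## Interface

Orientations are given as a rotation vector (axis times angle).
In Python, from workcell import get_state, imaging, hand_in, spotter gives the robot as it stands.
- The arm moves only by the tool arm_command, never from a script. Its arguments are lists of equal length, an entry for each row: "dp": the shift along the tool's x, y, z in cm, a list of three; "angular": the turn, a rotation vector about the tool's x, y, z in degrees, a list of three; "gripper": the closure, from -1 (fully open) to 1 (shut). In form: {"dp": [[dx, dy, dz], ...], "angular": [[wx, wy, wz], ...], "gripper": [gripper, ...]}. A call has 1 to 5 rows; each row shifts and turns the commanded pose from where the row before left it, along the tool's axes as they then stand; what a row does not reach is not made up. A row lasts 1/8 s, in which the tool goes at most 62.5 mm and 10.7 degrees, less where a joint would pass 70% of its speed; a pose out of reach is approached as far as the arm can. A call is refused whole if a number of a shift passes 6.25 or a number of a turn 10.7, either way. A call with a gripper value outside its range is refused whole. The fingers move at their own pace and stop on an object; "squeeze" is the grip in N (left out, the last holds). Time passes only in rows, so rows that do not move let the fingers close. It gives the time, the measured TCP pose, the force and the opening at its end, in the units of the state.
- get_state(): the state, without advancing time (a new reading comes with each control period).
- imaging.snapshot(name): name is "scene" or "side" or "wrist"; returns the picture (420x560x3 uint8, blue, green, red); there is no depth.
- imaging.camera_info(name): a dict with "fx", "fy", "cx", "cy" (pixels), "T" (4x4, takes a point from camera to world coordinates). Camera axes: x right, y down, z forward; pixel columns grow to the right and rows downward; lengths in m; the calibration is good to about 2 mm. A picture is of the moment at which its call begins: read the wrist's pose just before it. camera_info takes no time and is no camera call; for the wrist camera it gives the pose at the moment of the call.
- hand_in(): hands the job in, once; it reports no verdict.
Trained networks look in the newest picture that a camera, given by its name, has taken for a name from the list of things; names that differ only in an ending like _2 or _b are one class to them, and where a whole thing is asked for, a point or a joint stands for the part that bears it (a point fixed in the world has none). Each returns a list of dicts, best first, with "score" (0 to 1); they miss things now and then, are a little off and sometimes report something else, mostly with a low value. They report only what shows in the picture. A call takes as long as a camera call. They do not tell look-alikes from the thing itself.
- spotter.look_for(target, camera): "position" ([x, y, z] in m, in the coordinates of the camera as it stood for that picture, good to about 4 mm: the middle of the surface that is visible of it).
The state is a dict: "time": time; "joint_pos": joint angles; "qd": joint speeds; "joint_efforts": joint torques, N m; "position": TCP position; "orientation": TCP orientation; "force": force on the tool from outside, world axes, zero at the start; "ft_torque": the same for the moment, N m; "opening": finger opening in m.
Only numpy, scipy, OpenCV 4.12 (cv2) and the standard library are available. Lean on these libraries where they do the work, as an engineer would, in place of code of your own. Each camera call takes 0.05 s, during which the arm holds its last target. There are 200 camera calls.

## Working session

There is one attempt and no reset: what is moved stays moved. The work goes in short steps, Python scripts to look and compute and a tool call to move; the robot and the scene stay as the last step left them, time stands still between calls to the robot, and variables do not carry over. Pictures are saved under pics/ and viewed, about 8 in all and at most 12, crops included, and the job is handed in when it is done.

Besides the shell and the picture viewer there is one more tool, called after "Call:" by a JSON object that holds its "name" and its "arguments", one argument or row to a line. arm_command: Moves the arm, as the interface text tells. Its arguments: {"type":"object","properties":{"dp":{"type":"array","items":{"type":"array","items":{"type":"number"}}},"angular":{"type":"array","items":{"type":"array","items":{"type":"number"}}},"gripper":{"type":"array","items":{"type":"number"}},"squeeze":{"type":"number"}},"required":["dp","angular","gripper"]}

```bash
mkdir -p pics; ls; python3 - <<'E'
from workcell import get_state, imaging, spotter
import cv2, numpy as np
print(get_state())
for c in ("scene","side"):
    im=imaging.snapshot(c); cv2.imwrite(f"pics/{c}0.png",im)
    I=imaging.camera_info(c); T=np.array(I["T"]); print(c,I["fx"],I["cx"],I["cy"],T.round(3).tolist())
    for n in ("blue_bar","orange_bar","gauge","anvil"):
        for d in spotter.look_for(n,c):
            p=np.array(d["position"]); w=T[:3,:3]@p+T[:3,3]
            print(n,round(d["score"],2),w.round(3),(I["fx"]*p[0]/p[2]+I["cx"]).round(),(I["fy"]*p[1]/p[2]+I["cy"]).round())
a=cv2.imread("pics/scene0.png");b=cv2.imread("pics/side0.png")
E
```

```text
pics
{'time': 0.0, 'joint_pos': array([-1.41875546e+00,  2.59333995e-01,  1.53607761e+00, -6.06512121e-05,
        1.34797500e+00, -2.02783197e-01]), 'qd': array([-0.00133582, -0.0009686 ,  0.00175402,  0.00204324,  0.00038748,
        0.00029259]), 'joint_efforts': array([ 2.45245070e-05, -4.37305856e+01, -2.84004503e+01,  7.22004916e-02,
        4.14734613e-02, -1.31476208e-04]), 'position': array([ 0.19101002, -0.51518828,  0.21782474]), 'orientation': array([-3.09051091e+00, -5.54141157e-01,  2.13677871e-05]), 'force': array([ 0.47109342, -0.20106512, -0.33400191]), 'ft_torque': array([0.04025041, 0.00027556, 0.01967125]), 'opening': 0.0929910121081825}
scene 470.5542142487956 283.2251384902812 207.32926503630335 [[0.079, 0.807, -0.586, 1.048], [0.997, -0.062, 0.049, -0.056], [0.004, -0.588, -0.809, 0.86], [0.0, 0.0, 0.0, 1.0]]
blue_bar 0.95 [ 0.446 -0.031  0.028] 272.0 208.0
blue_bar 0.71 [ 0.471 -0.146  0.027] 219.0 221.0
orange_bar 0.63 [ 0.635 -0.242  0.029] 169.0 294.0
gauge 0.74 [0.328 0.206 0.035] 369.0 159.0
gauge 0.68 [ 0.321 -0.266  0.031] 166.0 170.0
gauge 0.64 [0.592 0.16  0.024] 370.0 261.0
anvil 0.57 [0.589 0.164 0.065] 375.0 249.0
anvil 0.56 [ 0.315 -0.275  0.064] 160.0 159.0
anvil 0.48 [0.327 0.211 0.066] 374.0 150.0
side 397.66228062541046 281.0269745354387 211.63181478971399 [[-0.799, -0.296, 0.523, -0.013], [-0.601, 0.388, -0.699, 0.586], [0.004, -0.873, -0.488, 0.48], [0.0, 0.0, 0.0, 1.0]]
blue_bar 0.91 [ 0.436 -0.022  0.027] 283.0 224.0
blue_bar 0.56 [ 0.456 -0.143  0.026] 306.0 201.0
orange_bar 0.94 [ 0.615 -0.238  0.023] 278.0 174.0
orange_bar 0.42 [0.561 0.188 0.029] 171.0 246.0
gauge 0.69 [0.284 0.23  0.024] 265.0 321.0
gauge 0.65 [0.559 0.185 0.027] 173.0 247.0
gauge 0.65 [ 0.214 -0.206  0.006] 410.0 229.0
anvil 0.79 [0.316 0.214 0.058] 255.0 291.0
anvil 0.7 [0.584 0.177 0.059] 166.0 228.0
```

View scene.

View pics/scene0.png

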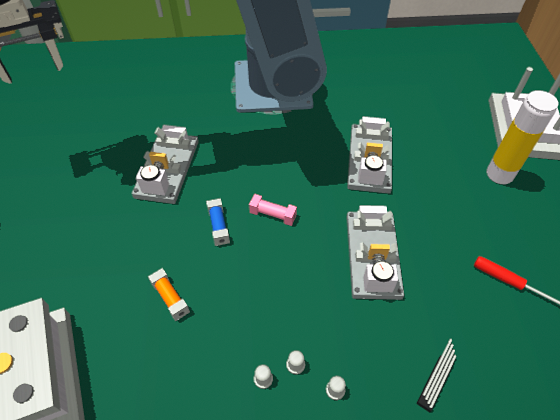

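```bash
python3 - <<'E'
import cv2, numpy as np
a=cv2.imread("pics/scene0.png");b=cv2.imread("pics/side0.png")
A=cv2.resize(a[205:325,290:450],None,fx=2.5,fy=2.5,interpolation=cv2.INTER_CUBIC)
A2=cv2.resize(a[180:260,200:360],None,fx=2.5,fy=2.5,interpolation=cv2.INTER_CUBIC)
B=cv2.resize(b[180:340,100:260],None,fx=2.5,fy=2.5,interpolation=cv2.INTER_CUBIC)
B2=cv2.resize(b[170:260,230:390],None,fx=2.5,fy=2.5,interpolation=cv2.INTER_CUBIC)
c=np.zeros((600,800,3),np.uint8)
c[:300,:400]=A;c[300:500,:400]=A2;c[:400,400:]=B;c[400:600,400:]=B2[:200]
cv2.imwrite("pics/crop0.png",c)
E
```

```text
(no output)
```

View pics/crop0.png

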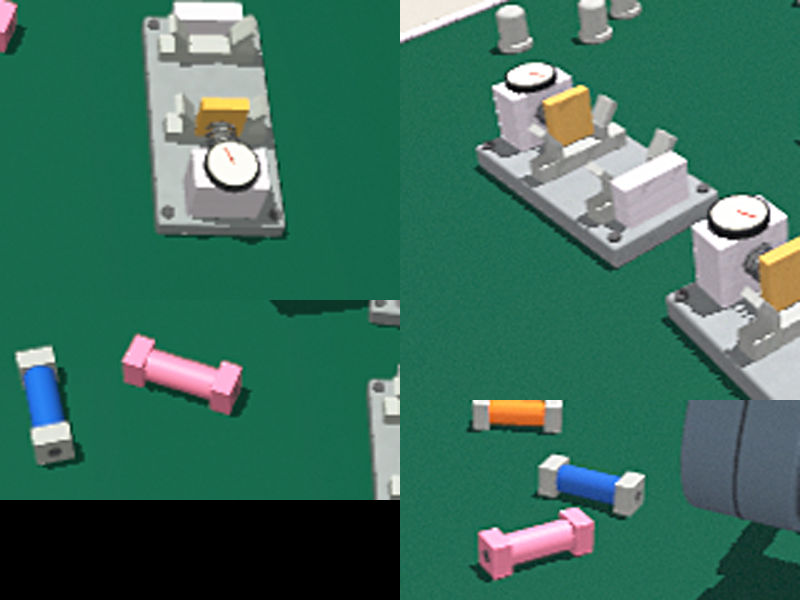

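```bash
cat > h.py <<'E'
from workcell import get_state, imaging, spotter, hand_in
import cv2, numpy as np
from scipy.spatial.transform import Rotation as Ro
def ray(I,uv,z):
    T=np.array(I["T"]); d=T[:3,:3]@np.array([(uv[0]-I["cx"])/I["fx"],(uv[1]-I["cy"])/I["fy"],1])
    return T[:3,3]+d*(z-T[2,3])/d[2]
def proj(I,P):
    T=np.array(I["T"]); p=(np.atleast_2d(P)-T[:3,3])@T[:3,:3]
    return np.c_[I["fx"]*p[:,0]/p[:,2]+I["cx"],I["fy"]*p[:,1]/p[:,2]+I["cy"]]
def blue(I,im,z=0.022):
    hsv=cv2.cvtColor(im,cv2.COLOR_BGR2HSV); m=cv2.inRange(hsv,(105,150,60),(125,255,255))
    n,l,s,c=cv2.connectedComponentsWithStats(m); k=1+np.argmax(s[1:,4])
    r=cv2.minAreaRect(np.argwhere(l==k)[:,::-1].astype(np.float32)); b=cv2.boxPoints(r)
    e=[np.linalg.norm(b[1]-b[0]),np.linalg.norm(b[2]-b[1])]
    if e[0]>e[1]: q=[(b[1]+b[2])/2,(b[0]+b[3])/2]
    else: q=[(b[0]+b[1])/2,(b[2]+b[3])/2]
    A,B=ray(I,q[0],z),ray(I,q[1],z); d=A-B
    return (A+B)/2,np.linalg.norm(d),np.degrees(np.arctan2(d[1],d[0])),q
def tool():
    s=get_state(); R=Ro.from_rotvec(s["orientation"]).as_matrix(); return s,np.array(s["position"]),R
E
python3 - <<'E'
from h import *
for c in ("scene","side"):
    I=imaging.camera_info(c); im=cv2.imread(f"pics/{c}0.png"); print(blue(I,im))
I=imaging.camera_info("scene")
C=[ray(I,(290+u/2.5,205+v/2.5),0.02) for u,v in ((145,18),(158,230),(284,228),(262,15))]
for p in C: print(p.round(3))
I=imaging.camera_info("side")
for u,v in ((478,147),(612,260),(717,190)): print(ray(I,(100+(u-400)/2.5,180+v/2.5),0.02).round(3))
I=imaging.camera_info("wrist");s,p,R=tool(); print(R.round(3), np.round(R.T@(np.array(I["T"])[:3,3]-p),3), (R.T@np.array(I["T"])[:3,:3]).round(3),I["fx"])
E
```

```text
(array([ 0.45749546, -0.15070975,  0.022     ]), np.float64(0.06211077396737827), np.float64(-170.63392193701486), [array([214.6154 , 206.07693], dtype=float32), array([219.19234, 228.96155], dtype=float32)])
(array([ 0.46014414, -0.14096584,  0.022     ]), np.float64(0.06278512850762702), np.float64(8.51163155485053), [array([292.76474, 199.94121], dtype=float32), array([315.82358, 205.70592], dtype=float32)])
[0.464 0.135 0.02 ]
[0.665 0.113 0.02 ]
[0.671 0.211 0.02 ]
[0.469 0.238 0.02 ]
[0.661 0.212 0.02 ]
[0.458 0.243 0.02 ]
[0.458 0.135 0.02 ]
[[ 0.938  0.347 -0.   ]
 [ 0.347 -0.938  0.   ]
 [ 0.    -0.    -1.   ]] [ 0.067 -0.001 -0.166] [[ 0.001 -0.969 -0.246]
 [ 1.     0.001  0.001]
 [-0.001 -0.246  0.969]] 308.1900702503597
```

Call:
{"name": "arm_command", "arguments": {
  "dp": [
    [4.7,-3.2,1.0],
    [4.7,-3.2,1.0],
    [4.7,-3.2,1.0],
    [4.7,-3.2,1.0],
    [4.7,-3.2,1.0]
  ],
  "angular": [
    [0,0,0],
    [0,0,0],
    [0,0,0],
    [0,0,0],
    [0,0,0]
  ],
  "gripper": [-0.3,-0.3,-0.3,-0.3,-0.3],
  "squeeze": 50
}}

```text
time: 1.12
position: [0.3568, -0.2827, 0.1686]
orientation: [3.092, 0.554, 0.001]
force: [1.1, -0.6, 0.3]
opening: 0.0605
```

Call:
{"name": "arm_command", "arguments": {
  "dp": [
    [4.7,-3.2,1.0],
    [4.7,-3.2,1.0],
    [4.7,-3.1,0.8],
    [0,0,0],
    [0,0,0]
  ],
  "angular": [
    [0,0,0],
    [0,0,0],
    [0,0,0],
    [0,0,10],
    [0,0,1.5]
  ],
  "gripper": [-0.3,-0.3,-0.3,-0.3,-0.3]
}}

```text
time: 1.75
position: [0.4554, -0.1453, 0.1406]
orientation: [3.132, 0.245, -0.0]
force: [-0.1, -0.3, -0.8]
opening: 0.0605
```

```bash
cat > look.py <<'E'
from h import *
import sys
I=imaging.camera_info("wrist"); im=imaging.snapshot("wrist"); cv2.imwrite(sys.argv[1],im)
s,p,R=tool(); c,L,yaw,q=blue(I,im,0.03 if len(sys.argv)<3 else float(sys.argv[2])); c2,L2,y2,q2=blue(I,im,0.016)
print(s["time"],p.round(4),"tool yaw",np.degrees(np.arctan2(R[1,0],R[0,0])).round(1),R[2].round(3),s["opening"])
print("top",c.round(4),L,yaw,"mid",c2.round(4),L2,y2,q)
print("delta tool xy cm",(100*R.T@(c2-p)).round(2))
E
python3 look.py pics/w1.png 0.03
```

```text
1.8 [ 0.4552 -0.1459  0.1407] tool yaw 8.9 [ 0.  0. -1.] 0.06071173234343027
top [ 0.4608 -0.1487  0.03  ] 0.062169744254618076 9.206265077279165 mid [ 0.4577 -0.1495  0.016 ] 0.06531704194890076 9.206265077279124 [array([288.5, 165. ], dtype=float32), array([288.5, 231. ], dtype=float32)]
delta tool xy cm [ 0.19  0.39 12.47]
```

Call:
{"name": "arm_command", "arguments": {
  "dp": [
    [0.3,0.35,4],
    [0,0,5],
    [0,0,3.5],
    [0,0,1.1],
    [0,0,0]
  ],
  "angular": [
    [0,0,0],
    [0,0,0],
    [0,0,0],
    [0,0,0],
    [0,0,0]
  ],
  "gripper": [-0.3,-0.3,-0.3,-0.3,-0.3]
}}

```text
time: 2.42
position: [0.4585, -0.1496, 0.0048]
orientation: [-3.132, -0.242, 0.001]
force: [-0.4, 0.2, 0.2]
opening: 0.0603
```

Call:
{"name": "arm_command", "arguments": {
  "dp": [
    [0,0,0],
    [0,0,0],
    [0,0,0],
    [0,0,0],
    [0,0,0]
  ],
  "angular": [
    [0,0,0],
    [0,0,0],
    [0,0,0],
    [0,0,0],
    [0,0,0]
  ],
  "gripper": [1,1,1,1,1],
  "squeeze": 50
}}

```text
time: 3.05
position: [0.4589, -0.1492, 0.0052]
orientation: [3.132, 0.242, 0.001]
force: [-0.2, 0.4, 5.7]
opening: 0.0271
```

Call:
{"name": "arm_command", "arguments": {
  "dp": [
    [0,0,-2],
    [0,0,-5],
    [0,0,-6],
    [0,-3,-4],
    [2.2,-5.2,0]
  ],
  "angular": [
    [0,0,0],
    [0,0,0],
    [0,0,0],
    [0,0,0],
    [0,0,0]
  ],
  "gripper": [1,1,1,1,1]
}}

```text
time: 3.68
position: [0.4692, -0.0657, 0.1777]
orientation: [3.13, 0.236, 0.009]
force: [1.0, -0.3, -4.3]
opening: 0.027
```

Call:
{"name": "arm_command", "arguments": {
  "dp": [
    [2.5,-5.4,0],
    [2.5,-5.4,0],
    [2.5,-5.4,0],
    [2.5,-5.4,0],
    [0.7,-1.2,0]
  ],
  "angular": [
    [0,0,0],
    [0,0,0],
    [0,0,0],
    [0,0,0],
    [0,0,6]
  ],
  "gripper": [1,1,1,1,1]
}}

```text
time: 4.3
position: [0.5378, 0.1809, 0.1733]
orientation: [-3.14, -0.08, 0.004]
force: [-0.4, -0.3, -3.5]
opening: 0.0268
```

Call:
{"name": "arm_command", "arguments": {
  "dp": [
    [0,0,0],
    [0,0,0]
  ],
  "angular": [
    [0,0,10],
    [0,0,0]
  ],
  "gripper": [1,1]
}}

```text
time: 4.55
position: [0.5375, 0.1775, 0.1734]
orientation: [3.135, -0.193, -0.004]
force: [0.2, 0.6, -4.2]
opening: 0.0268
```

```bash
python3 look.py pics/w2.png 0.18; python3 - <<'E'
from h import *
im=imaging.snapshot("side");cv2.imwrite("pics/s2.png",im)
w=cv2.imread("pics/w2.png")
cv2.imwrite("pics/w2b.png",cv2.resize(w,(800,600),interpolation=cv2.INTER_CUBIC))
E
```

```text
4.6 [0.5377 0.1772 0.1736] tool yaw -7.0 [-0.002  0.    -1.   ] 0.026981216653656347
top [0.5434 0.1768 0.18  ] 0.04685674859239718 -5.787609217345683 mid [0.4802 0.1841 0.016 ] 0.09514642825207498 -5.787609217345673 [array([283.0316 , 202.42152], dtype=float32), array([284.81143, 282.51532], dtype=float32)]
delta tool xy cm [-5.75 -0.   15.78]
```

View pics/w2b.png

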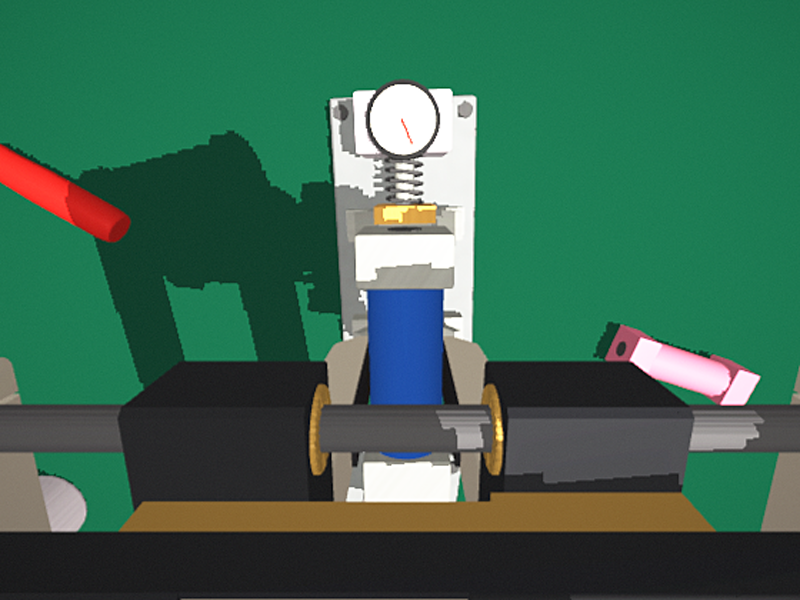

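```bash
python3 - <<'E'
from h import *
I=imaging.camera_info("wrist"); w=cv2.imread("pics/w2.png"); hsv=cv2.cvtColor(w,cv2.COLOR_BGR2HSV)
g=((hsv[...,1]>120)&(hsv[...,0]>60)&(hsv[...,0]<95))
Ls,Rs=[],[]
for r in range(76,225,4):
    row=~g[r]; x=282
    idx=np.where(g[r,180:282])[0]; 
    if len(idx): Ls.append(ray(I,(180+idx[-1]+.5,r),.02))
    idx=np.where(g[r,300:400])[0]
    if len(idx): Rs.append(ray(I,(300+idx[0]-.5,r),.02))
for n,P in (("L",Ls),("R",Rs)):
    P=np.array(P); f=np.polyfit(P[:,0],P[:,1],1); res=P[:,1]-np.polyval(f,P[:,0]); k=abs(res)<.003; f=np.polyfit(P[k,0],P[k,1],1)
    print(n,len(P),k.sum(),f,np.degrees(np.arctan(f[0])),np.polyval(f,.54),P[:,0].min(),P[:,0].max())
top=[np.where(~g[:200,c])[0] for c in range(240,325,5)]
E1=np.array([ray(I,(c,t[0]-.5),.02) for c,t in zip(range(240,325,5),top)]); print(E1.round(4)[:, :2])
# anvil brass
b=((hsv[...,0]>12)&(hsv[...,0]<30)&(hsv[...,1]>120)&(hsv[...,2]>120)); b[250:]=0
n,l,s,c=cv2.connectedComponentsWithStats(b.astype(np.uint8)); k=1+np.argmax(s[1:,4]); print(s[k]); x,y,ww,h,_=s[k]
for uv in ((x,y),(x+ww,y),(x,y+h),(x+ww,y+h)): print(ray(I,uv,.079).round(4))
E
```

```text
L 38 38 [-0.10185301  0.28139356] -5.815692360201649 0.22639293290409643 0.5108580034173604 0.6596759849330665
R 38 38 [-0.10173097  0.1808589 ] -5.808771747552316 0.12592417703650488 0.498754137103853 0.6476952719820399
[[0.6661 0.2036]
 [0.6655 0.1988]
 [0.6693 0.1934]
 [0.6687 0.1886]
 [0.6682 0.1839]
 [0.6685 0.179 ]
 [0.6714 0.1738]
 [0.6725 0.1689]
 [0.6728 0.164 ]
 [0.6722 0.1593]
 [0.6699 0.1548]
 [0.6676 0.1503]
 [0.6644 0.1458]
 [0.6639 0.1411]
 [0.6633 0.1363]
 [0.6627 0.1316]
 [0.6577 0.1273]]
[262 143  44  14 423]
[0.5953 0.1881 0.079 ]
[0.5909 0.1519 0.079 ]
[0.5839 0.1897 0.079 ]
[0.5795 0.1531 0.079 ]
```

```bash
python3 - <<'E'
from h import *
I=imaging.camera_info("wrist"); s,p,R=tool(); print(p)
for uv in ((283,202.4),(284,164.5),(284,323),(249,202),(318,202)): print(uv,(R.T@(ray(I,uv,.2004)-p)*1e3).round(1))
w=cv2.imread("pics/w2.png"); cv2.imwrite("pics/w2c.png",np.vstack([cv2.resize(w[130:230,220:350],None,fx=4,fy=4,interpolation=cv2.INTER_CUBIC)]))
s2=cv2.imread("pics/s2.png")
cv2.imwrite("pics/s2c.png",cv2.resize(s2[60:280,80:300],None,fx=2.7,fy=2.7,interpolation=cv2.INTER_CUBIC))
E
```

```text
[0.53787732 0.1769581  0.17391133]
(283, 202.4) [ 34.1  -0.5 -26.5]
(284, 164.5) [ 51.6  -0.1 -26.6]
(284, 323) [-29.9   0.  -26.4]
(249, 202) [ 34.3 -16.3 -26.6]
(318, 202) [ 34.3  15.7 -26.5]
```

View pics/w2c.png

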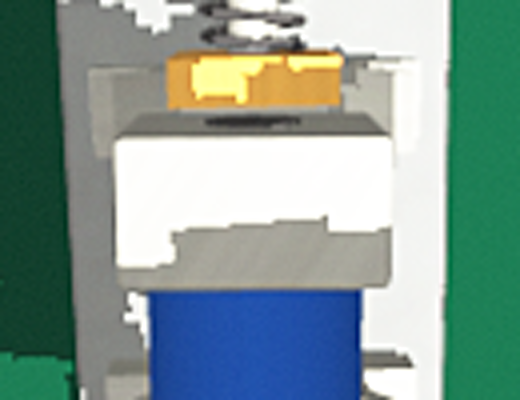

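View pics/s2c.png

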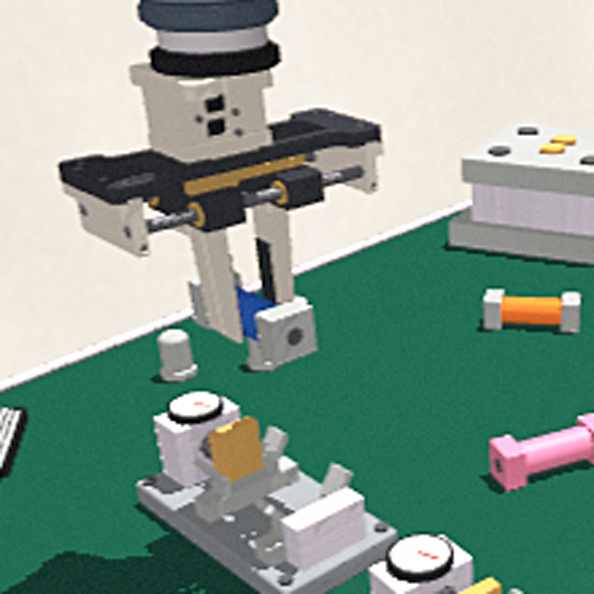

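Call:
{"name": "arm_command", "arguments": {
  "dp": [
    [-1.6,0.07,2.0],
    [0,0,5.7],
    [0,0,0],
    [0,0,0],
    [0,0,0]
  ],
  "angular": [
    [0,0,-1.2],
    [0,0,0],
    [0,-10,0],
    [0,-5,0],
    [0,0,0]
  ],
  "gripper": [1,1,1,1,1]
}}

```text
time: 5.28
position: [0.5238, 0.1775, 0.0964]
orientation: [-3.097, 0.161, 0.408]
force: [0.0, 0.2, -4.1]
opening: 0.0265
```

```bash
cat > g.py <<'E'
from h import *
import sys
def gpose(o=(0.5415,0.1760)):
    s,p,R=tool(); yg=np.radians(180-5.81); G=np.array([[np.cos(yg),-np.sin(yg),0],[np.sin(yg),np.cos(yg),0],[0,0,1]])
    O=np.array([*o,0]); C=p+R@np.array([.0018,-.0002,-.0108])
    A=G.T@R
    print("t",round(s["time"],2),"TCP g",(G.T@(p-O)*1e3).round(1),"C g",(G.T@(C-O)*1e3).round(1),"tilt",np.degrees(np.arctan2(-A[2,0],-A[0,0])).round(1),"yawerr",np.degrees(np.arctan2(A[1,0],-A[0,0])).round(2),"F g",(G.T@s["force"]).round(1),s["opening"].round(4))
gpose()
if len(sys.argv)>1:
    for c in ("wrist","side"): cv2.imwrite(f"pics/{sys.argv[1]}_{c}.png",imaging.snapshot(c))
    w=cv2.imread(f"pics/{sys.argv[1]}_wrist.png"); s=cv2.imread(f"pics/{sys.argv[1]}_side.png")
    cv2.imwrite(f"pics/{sys.argv[1]}.png",np.hstack([cv2.resize(w[40:260,180:380],(400,440),interpolation=cv2.INTER_CUBIC),cv2.resize(s[90:310,80:280],(400,440),interpolation=cv2.INTER_CUBIC)]))
E
python3 g.py v3
```

```text
Traceback (most recent call last):
  File "g.py", line 8, in <module>
    gpose()
    ~~~~~^^
  File "g.py", line 7, in gpose
    print("t",round(s["time"],2),"TCP g",(G.T@(p-O)*1e3).round(1),"C g",(G.T@(C-O)*1e3).round(1),"tilt",np.degrees(np.arctan2(-A[2,0],-A[0,0])).round(1),"yawerr",np.degrees(np.arctan2(A[1,0],-A[0,0])).round(2),"F g",(G.T@s["force"]).round(1),s["opening"].round(4))
                                                                                                                                                                                                                                                  ^^^^^^^^^^^^^^^^^^
AttributeError: 'float' object has no attribute 'round'
```

```bash
sed -i 's/s\["opening"\].round(4)/round(s["opening"],4)/' g.py; python3 g.py v3
```

```text
t 5.28 TCP g [17.7  0.3 96.4] C g [1.320e+01 1.000e-01 1.064e+02] tilt 15.0 yawerr 0.14 F g [-0.  -0.2 -4.1] 0.0265
```

View pics/v3.png

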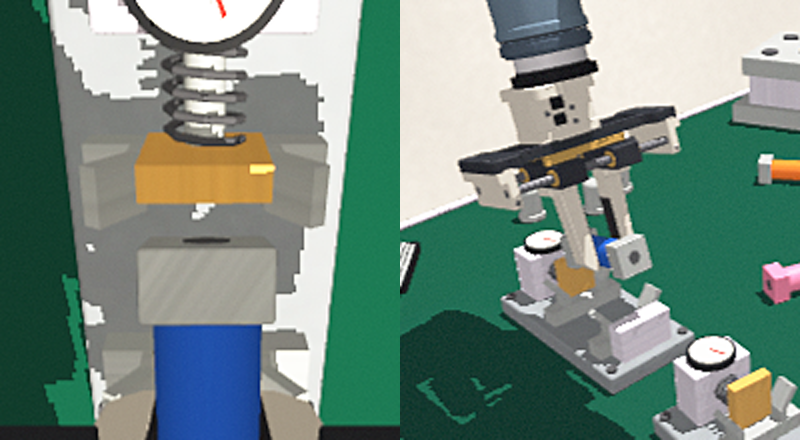

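```bash
python3 - <<'E'
from h import *
I=imaging.camera_info("wrist"); yg=np.radians(180-5.81); x=np.array([np.cos(yg),np.sin(yg),0]); O=np.array([.5415,.176,0])
y=np.array([-x[1],x[0],0])
for uv in ((282,142),(248,142),(316.5,142),(282,129)): P=ray(I,uv,.079); print("anvil top edge gx,gy",1e3*(P-O)@x,1e3*(P-O)@y)
# bar low-end top edge at crop row ~248 (z = C+2.5)
for uv in ((249,164.5),(317.5,164.5)): P=ray(I,uv,.109); print("bar top corner",1e3*(P-O)@x,1e3*(P-O)@y)
E
```

```text
anvil top edge gx,gy -38.61571318036072 -1.1390372778548377
anvil top edge gx,gy -38.645636404287316 -19.370055144979037
anvil top edge gx,gy -38.58534327943074 17.364122937581904
anvil top edge gx,gy -45.61201919065669 -1.1096746078155766
bar top corner -37.514058549843014 -15.967007068981863
bar top corner -37.46075787735382 15.065151724226721
```

Call:
{"name": "arm_command", "arguments": {
  "dp": [
    [0.34,-0.03,1.95],
    [0.34,0,1.95],
    [0,0,0],
    [0,0,0]
  ],
  "angular": [
    [0,0,0],
    [0,0,0],
    [0,0,0],
    [0,0,0]
  ],
  "gripper": [1,1,1,1]
}}

```text
time: 5.88
position: [0.5193, 0.1793, 0.0594]
orientation: [-3.097, 0.16, 0.405]
force: [-0.6, -0.5, -3.6]
opening: 0.027
```

```bash
python3 g.py
```

```text
t 5.88 TCP g [22.4 -1.  59.4] C g [17.9 -1.2 69.4] tilt 14.9 yawerr 0.11 F g [ 0.5  0.6 -3.6] 0.027
```

Call:
{"name": "arm_command", "arguments": {
  "dp": [
    [0.5,0.03,-0.05],
    [0.5,0.03,-0.05],
    [0.5,0,-0.05],
    [0.64,0,-0.07],
    [0,0,0]
  ],
  "angular": [
    [0,0,0],
    [0,0,0],
    [0,0,0],
    [0,0,0],
    [0,0,0]
  ],
  "gripper": [1,1,1,1,1]
}}

```text
time: 6.5
position: [0.5397, 0.1763, 0.0546]
orientation: [-3.097, 0.162, 0.411]
force: [-5.8, 1.0, -0.6]
opening: 0.0269
```

```bash
python3 g.py v4
```

```text
t 6.5 TCP g [ 1.8 -0.1 54.6] C g [-2.7 -0.3 64.5] tilt 15.1 yawerr 0.17 F g [ 5.9 -0.4 -0.6] 0.0269
```

View pics/v4.png

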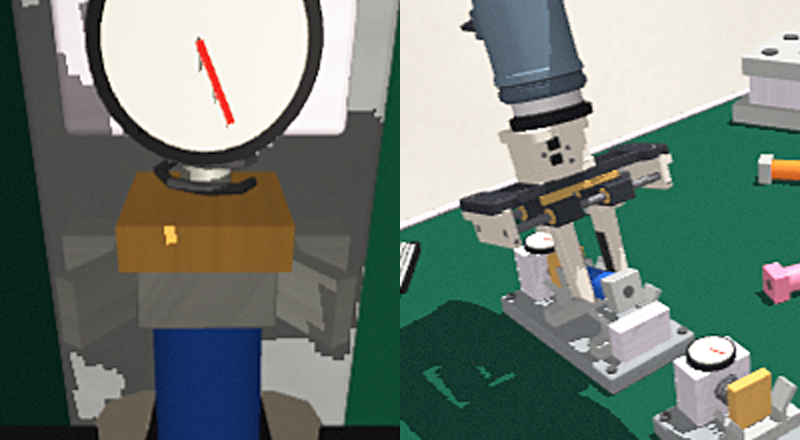

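Call:
{"name": "arm_command", "arguments": {
  "dp": [
    [0.11,0,0.2],
    [0.11,0,0.2],
    [0.09,0,0.21],
    [0.08,0,0.21],
    [0,0,0]
  ],
  "angular": [
    [0,2.5,0],
    [0,2.5,0],
    [0,2.5,0],
    [0,2.5,0],
    [0,0,0]
  ],
  "gripper": [1,1,1,1,1]
}}

```text
time: 7.22
position: [0.5403, 0.1762, 0.0455]
orientation: [-3.13, 0.163, 0.141]
force: [-4.8, -0.1, -2.6]
opening: 0.027
```

```bash
python3 g.py
```

```text
t 7.22 TCP g [ 1.3 -0.1 45.5] C g [-1.5 -0.3 56.1] tilt 5.2 yawerr 0.14 F g [ 4.8  0.6 -2.6] 0.027
```

Call:
{"name": "arm_command", "arguments": {
  "dp": [
    [0.1,0,0.22],
    [0.09,0,0.22],
    [0,0,0],
    [0,0,0]
  ],
  "angular": [
    [0,2.6,0],
    [0,2.6,0],
    [0,0,0],
    [0,0,0]
  ],
  "gripper": [1,1,1,1]
}}

```text
time: 7.72
position: [0.5428, 0.176, 0.0411]
orientation: [3.137, -0.164, 0.002]
force: [-4.6, 1.8, -3.1]
opening: 0.0271
```

```bash
python3 g.py v5
```

```text
t 7.72 TCP g [-1.3 -0.2 41.1] C g [-3.1 -0.3 51.9] tilt -0.1 yawerr 0.16 F g [ 4.7 -1.4 -3.1] 0.0271
```

View pics/v5.png

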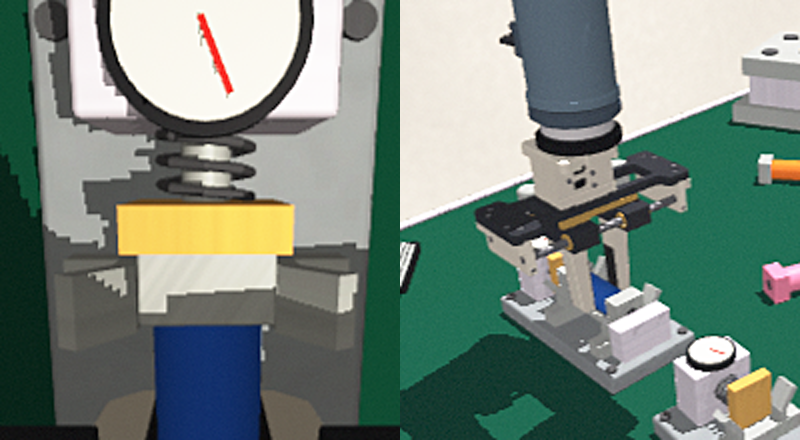

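Call:
{"name": "arm_command", "arguments": {
  "dp": [
    [0,0,0.06],
    [-0.2,0,0.06],
    [-0.2,0,0],
    [0,0,0]
  ],
  "angular": [
    [0,0,0],
    [0,0,0],
    [0,0,0],
    [0,0,0]
  ],
  "gripper": [1,1,1,1]
}}

```text
time: 8.32
position: [0.54, 0.1763, 0.0405]
orientation: [3.137, -0.164, 0.006]
force: [-3.5, 0.7, -0.2]
opening: 0.0271
```

```bash
python3 g.py
```

```text
t 8.32 TCP g [ 1.5 -0.2 40.5] C g [-0.3 -0.4 51.3] tilt -0.2 yawerr 0.16 F g [ 3.6 -0.3 -0.2] 0.0271
```

Call:
{"name": "arm_command", "arguments": {
  "dp": [
    [0,0,0],
    [0,0,0],
    [0,0,0],
    [0,0,-2],
    [0,0,-4]
  ],
  "angular": [
    [0,0,0],
    [0,0,0],
    [0,0,0],
    [0,0,0],
    [0,0,0]
  ],
  "gripper": [-0.3,-0.3,-0.3,-0.3,-0.3]
}}

```text
time: 8.95
position: [0.5387, 0.176, 0.0994]
orientation: [3.136, -0.164, 0.0]
force: [-0.5, 0.2, 0.0]
opening: 0.0603
```

Call:
{"name": "arm_command", "arguments": {
  "dp": [
    [0,0,-5],
    [-3,0,-5],
    [-5,0,0],
    [0,0,0],
    [0,0,0]
  ],
  "angular": [
    [0,0,0],
    [0,0,0],
    [0,0,0],
    [0,0,0],
    [0,0,0]
  ],
  "gripper": [-0.3,-0.3,-0.3,-0.3,-0.3]
}}

```text
time: 9.57
position: [0.4606, 0.1847, 0.2004]
orientation: [3.137, -0.163, 0.008]
force: [0.6, 0.5, 0.3]
opening: 0.0606
```

```bash
python3 g.py; python3 - <<'E'
from h import *
I=imaging.camera_info("wrist"); w=imaging.snapshot("wrist"); s=imaging.snapshot("side"); sc=imaging.snapshot("scene")
yg=np.radians(180-5.81); x=np.array([np.cos(yg),np.sin(yg),0]); y=np.array([-x[1],x[0],0]); O=np.array([.5415,.176,0])
for n,i,im in (("wrist",I,w),("side",imaging.camera_info("side"),s),("scene",imaging.camera_info("scene"),sc)):
    c,L,yaw,q=blue(i,im,.058); print(n,"bar g",1e3*(c-O)@x,1e3*(c-O)@y,L,yaw,q)
cv2.imwrite("pics/v6.png",np.hstack([cv2.resize(w,(560,420)),cv2.resize(s[170:310,100:180+20],(240,280))[:, :].repeat(1,0) if 0 else cv2.copyMakeBorder(cv2.resize(s[180:320,110:230],(240,280),interpolation=cv2.INTER_CUBIC),0,140,0,0,cv2.BORDER_CONSTANT)]))
E
```

```text
t 9.57 TCP g [ 81.4  -0.5 200.4] C g [ 79.6  -0.7 211.2] tilt -0.3 yawerr 0.15 F g [-0.6 -0.6  0.3] 0.0606
wrist bar g 0.8888977620742792 -0.09961142703320496 0.06360594357915417 -5.901225502982169 [array([284.,  80.], dtype=float32), array([284., 149.], dtype=float32)]
side bar g -2.731628320388276 -4.8090324162155635 0.06525187492383336 -5.8459096453162145 [array([167.81471, 229.29117], dtype=float32), array([187.09706, 241.56177], dtype=float32)]
scene bar g 3.2896522325574153 1.699856456358829 0.0619885673267218 173.71304248459828 [array([373.7129 , 217.12872], dtype=float32), array([376.25745, 242.57428], dtype=float32)]
```

View pics/v6.png

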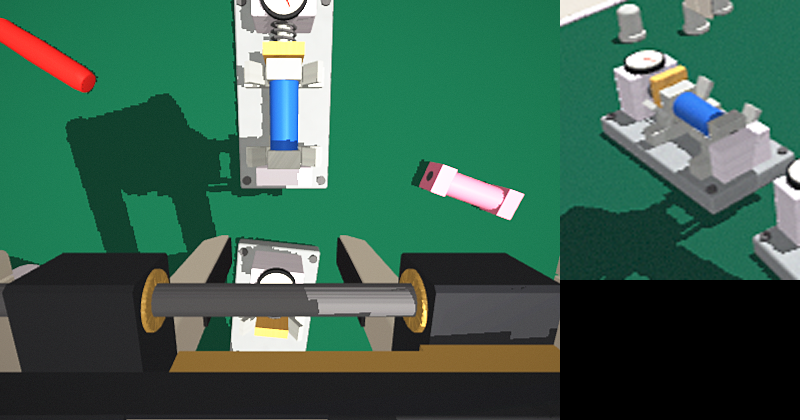

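```bash
python3 -c "
from workcell import hand_in; print(hand_in())"
```

```text
the job is handed in; nothing more can be done
None
```

The blue bar is loaded in the farthest gauge, which measured about 0.57 m from the base, and I handed the job in at about 10 s of the 38 s allowed. No verdict came back.

- **Loading:** I gripped the bar at mid-sleeve and tilted it 15°. Its low end pushed the anvil back about 15 mm, judged from a 5.9 N push on the wrist and the bar's position. I tipped it level inside the stop, let the supports take its weight, eased it to the stop and let go. The push was then 3.6 N, which fits about 8 mm of anvil travel.
- **Last wrist picture:** The bar lies level in the bay against the anvil, about 1 mm from the bay's middle and within 0.1° of its axis.
- **Other views:** The side and scene cameras put the bar up to about 5 mm off the middle. They disagreed with each other by a similar amount when I located the gauge, so I put this down to calibration.
- **Clear of the scene:** The gripper is about 0.2 m up with near-zero wrist force. I never went near the orange bar, but did not measure it again at the end.

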